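# Close the cleaning jar and put the record tools away

## Task

Pack up after record cleaning: set the lid level on the jar in the vise with its bar well clockwise of the jar's ribs so that it rests on top of the threads, turn it back anticlockwise until it drops onto the thread start, then screw it clockwise fully home against its stops. Also put every cleaning tool that is lying out (squeegee, comb, brush, adapter; not all are always there) flat into the storage slot whose label shows its outline, in any order, and leave the record, bottle and weight alone.

Things in the scene. Friction and masses are not known exactly. Their poses are not given: they have to be found in the camera images.
- lid_mid (a point): Loose black screw lid, 100 mm diameter, 66 mm tall, right way up, 140 g; its centre, 33 mm above the skirt's lower edge. z up. Flat top 32 mm above the lower edge carries an upright grip bar 72 x 16 x 34 mm tall along the lid's x. Two hidden thread lugs inside the skirt lie under the bar's ends (same after a half turn). A tapered plug centres it in the neck, taking in up to 3 mm of error.
- neck (a point): Centre of the mouth (rim) of the fixed white jar, about 100 mm above the table; neck 72 mm outside diameter. z up; x axis = direction of the lid's bar (either end) when the lid is fully tight against its stops. lid_mid is 9 mm above this point when the lid is down on the rim, 17 to 20 mm above it while the lugs still rest on top of the threads.
- start (a point): Same point as neck, x axis along the line through the jar's two raised ribs: bar direction at which the lugs face the thread starts, 80 degrees anticlockwise (from above) of tight. Within about 13 degrees of it the lid drops 8 to 11 mm onto the rim, if let go or lowered. Dropped, it turns about 80 degrees clockwise under the threads to hard stops.
- jar: White jar (fixed, cannot turn; foot centre, 20 mm above the table) in a wooden block held by a cast-iron vise. Two ribs, 9 mm wide, stick out of its side to 64 mm from the axis. With the bar 30 to 75 degrees clockwise of the ribs the lugs rest on top of the threads; from there anticlockwise leads to the starts, clockwise is blocked. Farther round, stop blocks hold the lid too high.
- record: Bystander: white polystyrene record lying flat, 175 mm diameter, 4 mm thick; origin at centre of underside. Leave alone.
- bottle: Bystander: amber bottle, 56 mm diameter, 140 mm tall; origin at centre of its foot. Leave alone.
- weight: Bystander: steel record weight, plain stepped puck 72 mm diameter, 34 mm tall; origin at centre of its foot. Leave alone.
- squeegee_mid (a point): Blue rubber squeegee: long narrow foot 124 x 22 x 12 mm with a straight grip fin 90 x 14 mm on top, 36 mm tall over all; loose, may be absent. Point at its centre, 18 mm above its underside; x axis along its length, z up.
- squeegee_slot (a point): Floor centre of the recess for the squeegee in its own wooden slot block (132 x 30 mm, 10 mm deep; floor 14 mm above the table). z up; x axis along the recess, pointing away from the paper label at the block's near end (88 mm back) that shows the tool's dark outline. Seated, squeegee_mid is 18 mm above this point; either way round will do.
- comb_mid (a point): Tortoiseshell double-sided comb: toothed foot 114 x 30 x 12 mm with a central spine 14 mm wide along its whole length, 36 mm tall over all; loose, may be absent. Point at its centre, 18 mm above its underside; x axis along its length, z up.
- comb_slot (a point): Floor centre of the recess for the comb in its own wooden slot block (122 x 38 mm, 10 mm deep; floor 14 mm above the table). z up; x axis along the recess, pointing away from the paper label at the block's near end (88 mm back) that shows the tool's dark outline. Seated, comb_mid is 18 mm above this point; either way round will do.
- brush_mid (a point): Record brush: short wide pad 84 x 46 x 12 mm with a wooden grip 62 x 18 mm on top, 36 mm tall over all; loose, may be absent. Point at its centre, 18 mm above its underside; x axis along its length, z up.
- brush_slot (a point): Floor centre of the recess for the brush in its own wooden slot block (92 x 54 mm, 10 mm deep; floor 14 mm above the table). z up; x axis along the recess, pointing away from the paper label at the block's near end (88 mm back) that shows the tool's dark outline. Seated, brush_mid is 18 mm above this point; either way round will do.
- adapter_mid (a point): Brass spindle adapter: round disc 60 mm diameter, 12 mm thick, with a round knob 28 mm diameter on top, 36 mm tall over all; loose, may be absent. Point at its centre, 18 mm above its underside; x axis level in any direction, z up.
- adapter_slot (a point): Floor centre of the recess for the adapter in its own wooden slot block (round, 66 mm diameter, 10 mm deep; floor 14 mm above the table). z up; x axis along the recess, pointing away from the paper label at the block's near end (88 mm back) that shows the tool's dark outline. Seated, adapter_mid is 18 mm above this point; either way round will do.
- rack: Dark board 195 x 335 x 8 mm, fixed, at the robot's left; origin at centre of its underside. On it four wooden slot blocks, each 180 x 78 x 16 mm, lie side by side 80 mm apart in any order.
There are look-alikes about, which are no part of the job. What is shaped like the part that bears brush_mid but green or red is not meant.

How it is judged:
By the outcome, as a careful person would: the job done as asked, in the order asked, and still so for the second after the job is handed in, with the robot touching nothing.
Of squeegee, comb, brush, adapter only 3 to 4 are there at a start; the rules pass over those that are not, and their reading is None.
At some moment in a run one of squeegee, comb, brush, adapter may be knocked a few centimetres aside while the robot is not near it.
It also fails if it takes over 210 s, if anything falls off the work surface, if the arm or the gripper's body presses on something with over 40 N, if the wrist force passes 120 N, or if a joint passes its speed limit or range.

## Robot

A 6-joint arm with a two-finger parallel gripper is mounted at the origin on the work surface. World frame = base frame: x ahead of the robot, y to its left, z up, the work surface at z = 0. Lengths are in mm, angles in rad, forces in N, time in s.
With the tool pointing down it reaches from about 275 to 825 mm from the base axis. Payload 4.9 kg.
Tool frame: the origin (TCP) lies at the very end of the fingers, on their centre line; the grasp point (between the pads) lies 19 mm behind it; z points along the fingers, y is the direction in which the jaws open and shut (so a half turn about z gives the same grasp; the last joint's range is limited). The gripper opens to 85 mm and grips with 20 to 120 N. Pads are 22 mm wide; open, the fingers measure 114 mm over their backs; the gripper's body (76 mm by 85 mm) begins 54 mm behind the grasp point. The pads swing forward as they close: fully open they stand 13 mm farther back than shut.
Start: joints at [-1.413, 0.326, -0.193, 1.052, 0, 1.437], TCP at [158.234, -526.764, 231.281] pointing down, gripper open.
Joint ranges: [-2.65, 2.65], [-0.97, 1.79], [-1.3, 1.35], [-1.93, 2.1], [-1.47, 1.37], [-3.14, 3.14]. Speed limits (rad/s): [2.57, 2.57, 3.14, 3.14, 3.14, 3.14].

## Interface

Orientations are given as [roll, pitch, yaw] about the fixed x, y, z axes, in that order (R = Rz(yaw) Ry(pitch) Rx(roll)).
In Python, from bench import bot, solve_ik, imaging gives the robot as it stands. Calls block until the motion is done:
- bot.move_ptp(position, orientation): joint-space move of the TCP to a pose.
- bot.movel(position, rot=None, max_speed=150, threshold=None): straight line of the TCP; rot=None keeps the orientation; max_speed is the mean speed in mm/s. With threshold (N) it stops when the force on the tool has changed by that much, and returns True; else False.
- bot.move_j(angles): joint-space move.
- bot.grip(opening, effort=None): opening from 0.0 (shut) to 1.0 (fully open); effort is the grip in N (None keeps the last); returns when the fingers have stopped.
- bot.dwell(seconds).
- solve_ik(position, orientation): joint angles nearest the present ones, or None.
- bot.get_state(): the state.
- imaging.capture(name): name is "side" or "top"; returns the picture (420x560x3 uint8, blue, green, red); there is no depth.
- imaging.camera_model(name): a dict with "K" (3x3 intrinsics, pixels), "position" and "rotation" of the camera in the world. Camera axes: x right, y up, looking along -z (the intrinsics and any distortion apply to the point x, -y, -z); pixel columns grow to the right and rows downward; lengths in mm; the calibration is good to about 2 mm. A picture is of the moment at which its call begins. camera_model takes no time and is no camera call.
A pose or a line that the arm cannot do raises bot.IKError and nothing moves.
- bot.sign_off(): hands the job in, once; it reports no verdict.
The state is a dict: "t": time; "qpos": joint angles; "joint_velocities": joint speeds; "effort": joint torques, N m; "tcp_pos": TCP position; "orientation": TCP orientation; "contact_force": force on the tool from outside, world axes, zero at the start; "wrist_torque": the same for the moment, N m; "opening": opening from 0.0 (shut) to 1.0 (fully open).
Only numpy, scipy, OpenCV 4.12 (cv2) and the standard library are available. Lean on these libraries where they do the work, as an engineer would, in place of code of your own. Each camera call takes 0.05 s, during which the arm holds its last target. There are 200 camera calls.

## Working session

There is one attempt and no reset: what is moved stays moved. The work goes in short steps, each a Python script; the robot and the scene stay as the last script left them, time stands still between calls to the robot, and variables do not carry over. Pictures are saved under pics/ and viewed, about 12 in all and at most 16, crops included, and the job is handed in when it is done.

```bash
ls; mkdir -p pics; python3 - <<'E'
from bench import bot, imaging
import cv2
for n in("top","side"):
    im=imaging.capture(n); cv2.imwrite(f"pics/{n}0.png",im)
    m=imaging.camera_model(n); print(n,m)
print(bot.get_state())
E
```

```text
pics
top {'K': array([[452.13340155,   0.        , 281.67335424],
       [  0.        , 452.13340155, 199.78694001],
       [  0.        ,   0.        ,   1.        ]]), 'position': array([ 375.89082733,  -36.1956715 , 1274.31266974]), 'rotation': array([ 0.16673056,  0.0086387 , -1.55971304])}
side {'K': array([[505.62580629,   0.        , 279.94813961],
       [  0.        , 505.62580629, 203.01838107],
       [  0.        ,   0.        ,   1.        ]]), 'position': array([ 415.0957311 , -797.73848804, 1066.16691929]), 'rotation': array([ 0.68755795,  0.01017131, -0.22081482])}
{'t': 0.1, 'qpos': array([-1.41320128e+00,  3.26874278e-01, -1.93470518e-01,  1.05200144e+00,
        1.25639974e-05,  1.43660137e+00]), 'joint_velocities': array([ 1.17710152e-03, -1.67879900e-03,  6.46607680e-04, -5.13836326e-06,
        1.54613476e-03, -5.16744632e-04]), 'effort': array([ 4.36700620e-04, -4.44239223e+01,  2.63037515e+01,  7.90314720e-03,
       -1.02514680e-04,  3.05158096e-06]), 'tcp_pos': array([ 158.15280096, -526.23448282,  230.58275303]), 'orientation': array([-3.14005836e+00, -2.19817804e-04,  2.91789827e-01]), 'contact_force': array([-0.35185138, -0.00964527, -0.3904284 ]), 'wrist_torque': array([0.01449351, 0.00855218, 0.02080657]), 'opening': 0.998513769396714}
```

View pics/top0.png

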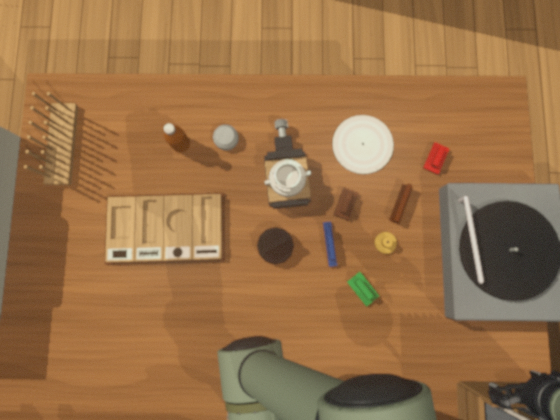

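View pics/side0.png

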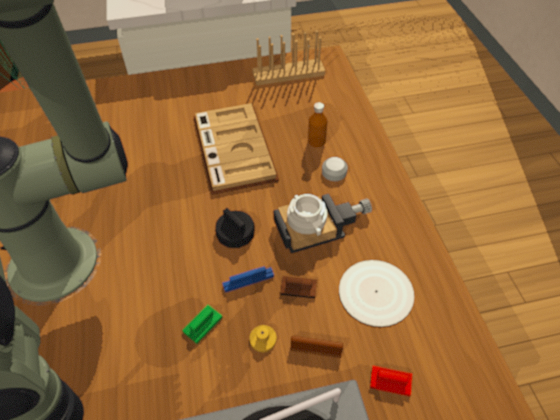

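Top view: the lid is at (275,246), the jar at (288,177), the squeegee at (330,245), the brush at (345,205), the comb at (401,204) and the adapter at (386,243). The rack is at (165,228), with slots that look like brush, comb, adapter, squeegee from left to right. The green and red pieces are decoys.

```bash
cat > h.py <<'E'
from bench import bot, solve_ik, imaging
import numpy as np, cv2
from scipy.spatial.transform import Rotation as Ro
def cam(n):
    m=imaging.camera_model(n); return m["K"],np.array(m["position"]),Ro.from_euler('xyz',m["rotation"]).as_matrix()
def proj(n,p):
    K,c,R=cam(n); v=R.T@(np.array(p,float)-c); v=v*[1,-1,-1]; u=K@v; return u[:2]/u[2]
def ray(n,uv,z):
    K,c,R=cam(n); d=R@(np.linalg.inv(K)@[uv[0],uv[1],1]*[1,-1,-1]); return (c+d*(z-c[2])/d[2])
E
python3 - <<'E'
from h import *
for n in("top","side"): print(n,proj(n,[0,0,0]),proj(n,[158,-526,231]))
t=cv2.imread("pics/top0.png"); s=cv2.imread("pics/side0.png")
for uv,z in (((275,246),50),((288,177),100),((330,245),30),((345,205),30),((401,204),30),((386,243),30),((106,195),24),((222,194),24),((224,262),24),((105,263),24)): print(uv,ray("top",uv,z).round())
def c(i,x,y,w,h,W,H): return cv2.resize(i[y:y+h,x:x+w],(W,H),interpolation=cv2.INTER_CUBIC)
a=np.hstack([c(t,100,185,130,85,400,262),c(t,225,110,130,85,400,262)])
b=np.hstack([c(s,185,95,100,100,300,300),c(s,260,170,125,100,375,300),np.zeros((300,125,3),np.uint8)])
cv2.imwrite("pics/c1.png",np.vstack([a,b]))
E
```

```text
top [270.56529332 419.97996913] [508.91043663 379.54771227]
side [ 52.52262428 262.62256957] [ 84.36020721 443.16704124]
(275, 246) [455.  -7.  50.]
(288, 177) [635. -40. 100.]
(330, 245) [ 461. -157.   30.]
(345, 205) [ 572. -199.   30.]
(401, 204) [ 576. -355.   30.]
(386, 243) [ 468. -310.   30.]
(106, 195) [595. 472.  24.]
(222, 194) [601. 145.  24.]
(224, 262) [412. 133.  24.]
(105, 263) [405. 461.  24.]
```

View pics/c1.png

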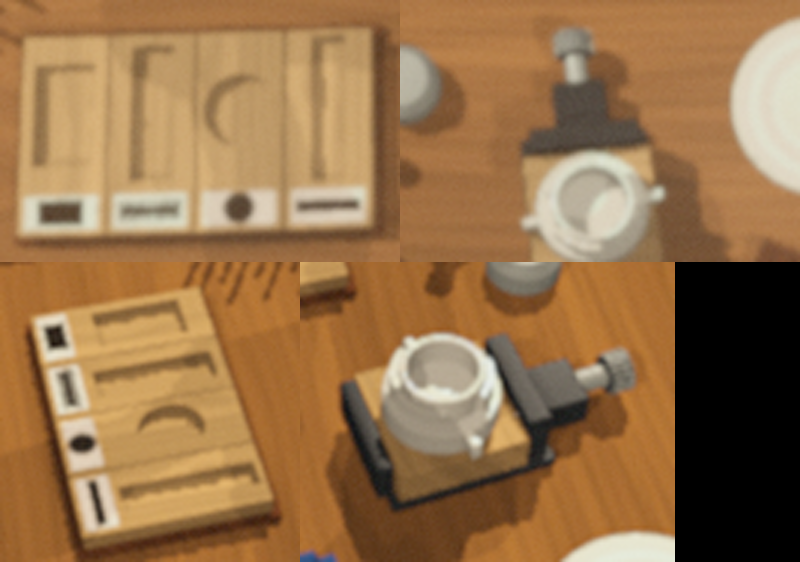

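The labels confirm the slots from left to right: brush, comb, adapter, squeegee. The jar's ribs are at about (266,183) and (310,173) in the top view. Next I measure everything by masks.

```bash
cat > det.py <<'E'
from h import *
def blobs(mask,n,z,amin,roi=None):
    """contour silhouettes -> (world centre, long-axis yaw deg, size mm, px)"""
    if roi is not None:
        m=np.zeros_like(mask); x,y,w,h=roi; m[y:y+h,x:x+w]=mask[y:y+h,x:x+w]; mask=m
    cs,_=cv2.findContours(mask,cv2.RETR_EXTERNAL,cv2.CHAIN_APPROX_NONE); out=[]
    for c in cs:
        if cv2.contourArea(c)<amin: continue
        w=np.array([ray(n,p,z)[:2] for p in c[:,0].astype(float)],np.float32)
        M=cv2.moments(w); ctr=np.array([M['m10'],M['m01']])/M['m00']
        (a,b),s,_=cv2.minAreaRect(w)
        yaw=.5*np.arctan2(2*M['mu11'],M['mu20']-M['mu02'])
        out.append((ctr.round(1),round(float(np.degrees(yaw)),1),np.round(sorted(s),0),c[:,0].mean(0).round()))
    return out
def masks(im):
    hsv=cv2.cvtColor(im,cv2.COLOR_BGR2HSV); H,S,V=cv2.split(hsv); H=H.astype(int)
    f=lambda b:cv2.morphologyEx(b.astype(np.uint8)*255,cv2.MORPH_OPEN,np.ones((2,2)))
    return dict(squeegee=f((H>100)&(H<130)&(S>120)&(V>60)),adapter=f((H>20)&(H<34)&(S>130)&(V>110)),
      dark=f(V<105),black=f(V<50),white=f((S<70)&(V>150)))
E
python3 - <<'E'
from det import *
for n in("top","side"):
    im=cv2.imread(f"pics/{n}0.png"); m=masks(im)
    R={"top":dict(dark=(325,175,100,60),black=(245,215,60,60),white=(100,240,130,30),adapter=(365,225,45,40)),
       "side":dict(dark=(270,265,85,100),black=(205,195,60,60),white=(190,100,45,95),adapter=(240,315,50,45))}[n]
    for k,v in m.items():
        for b in blobs(v,n,{"black":16,"white":24}.get(k,11),25,R.get(k)): print(n,k,*b)
t=cv2.imread("pics/top0.png"); s=cv2.imread("pics/side0.png")
def c(i,x,y,w,h,W,H): return cv2.resize(i[y:y+h,x:x+w],(W,H),interpolation=cv2.INTER_CUBIC)
g=lambda i:np.clip(i.astype(float)*3.5,0,255).astype(np.uint8)
dm=cv2.cvtColor(masks(t)["dark"],cv2.COLOR_GRAY2BGR);ds=cv2.cvtColor(masks(s)["dark"],cv2.COLOR_GRAY2BGR)
cv2.imwrite("pics/c2.png",np.vstack([np.hstack([c(g(t),245,215,60,60,300,300),c(g(s),205,200,60,60,300,300)]),
 np.hstack([c(dm,320,170,100,100,300,300),c(ds,265,260,100,100,300,300)])]))
E
```

```text
top dark [ 561.7 -216.6] -19.6 [27. 57.] [350. 209.]
top white [428.5 419.7] -87.7 [30. 67.] [120. 255.]
top white [435.  238.5] 3.9 [22. 28.] [186. 253.]
top white [433.7 282.5] -9.2 [25. 30.] [170. 253.]
top white [431.7 340.1] -86.3 [32. 66.] [149. 254.]
top white [438.4 179.6] -88.4 [31. 64.] [208. 252.]
side squeegee [ 469.8 -164. ] 7.7 [ 32. 119.] [248. 279.]
side adapter [ 476.6 -315.4] -29.7 [52. 54.] [264. 338.]
side dark [ 582.1 -371.9] -21.5 [ 25. 112.] [317. 350.]
side dark [ 572.6 -222.9] -0.8 [62. 81.] [297. 292.]
side dark [ 583.1 -162.2] -25.3 [31. 66.] [293. 269.]
side black [460.  -18.3] -73.3 [ 96. 115.] [237. 227.]
side white [435.7 173.1] -88.6 [11. 63.] [215. 177.]
side white [454.  173.2] -89.0 [15. 66.] [221. 176.]
side white [442.8 233.4] -4.8 [23. 29.] [214. 161.]
side white [440.7 277. ] 7.0 [23. 28.] [212. 151.]
side white [438.9 333.4] -89.5 [31. 67.] [208. 138.]
side white [435.3 412.4] -87.0 [30. 66.] [204. 121.]
```

View pics/c2.png

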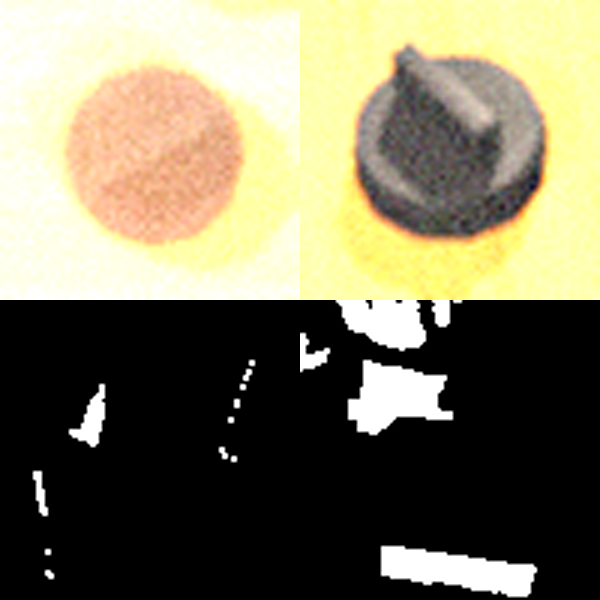

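The contrast-stretched crops show the lid's bar running lower-left to upper-right in the top view. The two cameras disagree by about 7 mm, so I'll fix the top masks and calibrate against the fingertips at a known place.

```bash
python3 - <<'E'
from det import *
t=cv2.imread("pics/top0.png"); hsv=cv2.cvtColor(t,cv2.COLOR_BGR2HSV)
for k,(x,y) in dict(lid=(275,246),sq=(330,245),brush=(343,205),brushfoot=(350,212),comb=(401,204),ad=(386,240),wood=(365,215),shad=(352,225),white=(285,190)).items(): print(k,hsv[y-1:y+2,x-1:x+2].reshape(-1,3).mean(0).round())
# hover closed gripper in clear area
bot.grip(0.0)
bot.move_ptp([500,-90,150],[np.pi,0,0])
for i,p in enumerate([[520,60,60],[520,-80,60]]):
    bot.movel([p[0],p[1],150],max_speed=200); bot.movel(p)
    print(bot.get_state()["tcp_pos"])
    tiles=[]
    for n in("top","side"):
        im=imaging.capture(n); cv2.imwrite(f"pics/cal_{n}{i}.png",im); u=proj(n,bot.get_state()["tcp_pos"]); print(n,u)
        x,y=u.astype(int)-30; cr=np.clip(cv2.resize(im[y:y+60,x:x+60],(300,300),interpolation=cv2.INTER_CUBIC)*1.0,0,255); cv2.drawMarker(cr,tuple(int(v) for v in (u-[x,y])*5),(0,0,255)); tiles.append(cr)
    if i==0: row=np.hstack(tiles)
    bot.movel([p[0],p[1],150],max_speed=200)
cv2.imwrite("pics/c3.png",np.vstack([row,np.hstack(tiles)]))
E
```

```text
lid [ 13. 105.  71.]
sq [112. 111. 130.]
brush [ 12. 149. 116.]
brushfoot [ 12. 145.  93.]
comb [ 11. 174. 124.]
ad [ 20. 150. 204.]
wood [ 14. 149. 161.]
shad [ 14. 155. 155.]
white [ 20.  37. 201.]
[520.51231684  59.52754666  60.55528306]
top [250.68159658 221.04140508]
side [251.59417085 193.02922619]
[520.52179694 -79.62576557  60.55796452]
top [302.34987324 221.56117283]
side [262.12809626 235.35517651][ WARN:0@13.140] global loadsave.cpp:1063 imwrite_ Unsupported depth image for selected encoder is fallbacked to CV_8U.
```

View pics/c3.png

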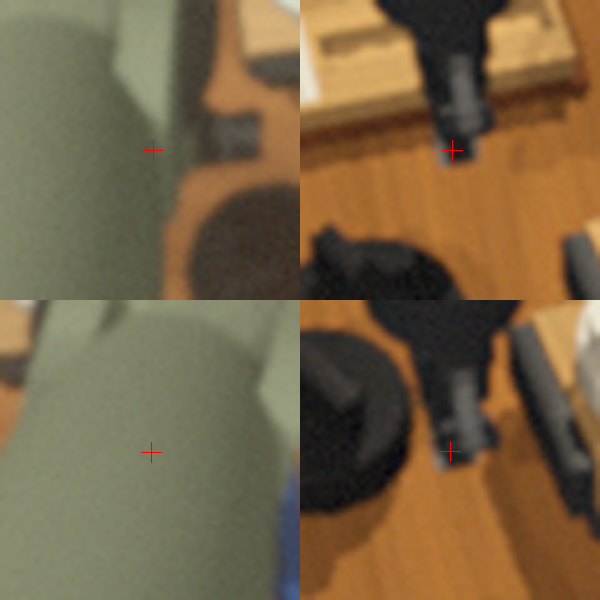

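The side view projects the fingertip to within about 1 px, so I trust the side camera. The top view is occluded by the arm here. I'll redo the top masks and fit the offset between the cameras.

```bash
python3 - <<'E'
from det import *
def hs(n):
    im=cv2.imread(f"pics/{n}0.png"); return [a.astype(int) for a in cv2.split(cv2.cvtColor(im,cv2.COLOR_BGR2HSV))]
f=lambda b:cv2.morphologyEx(b.astype(np.uint8)*255,cv2.MORPH_OPEN,np.ones((2,2)))
H,S,V=hs("top")
for k,m,z,r in (("sq",(H>90)&(S>60),11,(318,218,25,55)),("brush",V<130,11,(328,182,32,43)),("comb",V<138,13,(386,178,30,50)),("ad",(H>=17)&(V>130),10,(370,228,32,32)),("lid",V<100,16,(250,222,50,48))):
    for b in blobs(f(m),"top",z,60,r): print("top",k,*b)
H,S,V=hs("side")
for k,m,z,r in (("sq",(H>100)&(H<130)&(S>120),11,(215,262,65,35)),("brush",V<95,11,(279,270,42,32)),("comb",V<105,13,(285,330,65,30)),("ad",(H>20)&(H<34)&(S>130)&(V>90),10,(240,315,50,45))):
    for b in blobs(f(m),"side",z,60,r): print("side",k,*b)
# jar rim + ribs
for n,r in (("top",(258,150,60,55)),("side",(282,188,55,48))):
    im=cv2.imread(f"pics/{n}0.png");x,y,w,h=r
    c=cv2.resize(im[y:y+h,x:x+w],None,fx=6.5,fy=6.5,interpolation=cv2.INTER_CUBIC)
    cv2.imwrite(f"pics/jar_{n}.png",c)
a,b=cv2.imread("pics/jar_top.png"),cv2.imread("pics/jar_side.png")
o=np.zeros((360,760,3),np.uint8);o[:a.shape[0],:a.shape[1]]=a;o[:b.shape[0],400:400+b.shape[1]]=b;cv2.imwrite("pics/c4.png",o)
E
```

```text
top sq [ 463.2 -160.3] 7.3 [ 18. 118.] [331. 245.]
top brush [ 569.2 -211.6] -7.9 [69. 83.] [348. 207.]
top brush [ 589.3 -160.6] 1.8 [17. 66.] [330. 199.]
top comb [ 570.5 -368.5] -15.9 [ 58. 119.] [405. 207.]
top ad [ 468.5 -315.5] -72.6 [61. 62.] [386. 243.]
top lid [456.3  -9.9] 50.3 [97. 97.] [277. 246.]
side sq [ 469.8 -164. ] 7.7 [ 32. 119.] [248. 279.]
side brush [ 575.6 -222.1] -13.6 [51. 80.] [298. 292.]
side comb [ 581.8 -372.7] -21.5 [ 25. 112.] [317. 350.]
side ad [ 476.7 -314.9] -29.7 [52. 54.] [264. 338.]
```

View pics/c4.png

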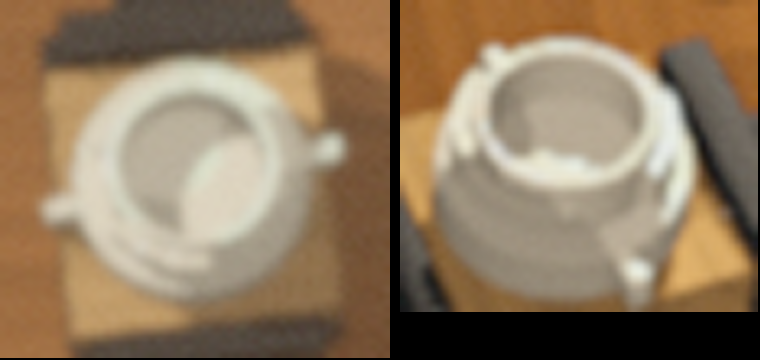

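The two views differ by a steady amount, about +7 mm in x. In the crop, the mouth centre is at about (193,165) in the top tile and (568,112) in the side tile, and the rib tips are visible in both. I'll turn these into world points, then go to the lid.

```bash
python3 - <<'E'
from det import *
T=lambda x,y:np.array([258+x/6.5,150+y/6.5]); Sd=lambda x,y:np.array([282+(x-400)/6.5,188+y/6.5])
print("neck top",ray("top",T(193,165),100).round(1),"side",ray("side",Sd(567,112),100).round(1))
for z in (60,75,90):
    for n,a,b in (("top",T(50,212),T(340,150)),("side",Sd(492,52),Sd(638,268))):
        a,b=ray(n,a,z),ray(n,b,z); d=b-a; print(z,n,((a+b)/2).round(1),np.hypot(*d[:2]).round(1),np.degrees(np.arctan2(d[1],d[0])).round(1))
a,b=ray("side",(226,212),66),ray("side",(242,223),66); print("bar side",((a+b)/2).round(1),np.hypot(*(b-a)[:2]),np.degrees(np.arctan2(*(b-a)[1::-1])))
a,b=ray("top",(266,252.6),33),ray("top",(288,242),33); print("bar top",np.degrees(np.arctan2(*(b-a)[1::-1])))
im=cv2.imread("pics/side0.png"); g=cv2.resize(im[120:160,285:345],None,fx=1,fy=1)
# hover above lid with open fingers, check
bot.grip(0.6,60)
yaw=np.radians(-26)
bot.move_ptp([463,-14,150],[np.pi,0,yaw]); bot.movel([463,-14,90])
im=imaging.capture("side"); cv2.imwrite("pics/c5.png",np.clip(cv2.resize(im[170:250,190:290],(800,600)[:2],interpolation=cv2.INTER_CUBIC).astype(float)*2.2,0,255).astype(np.uint8))
print(bot.get_state()["tcp_pos"],bot.get_state()["t"],bot.get_state()["opening"])
E
```

```text
neck top [639.3 -39.1 100. ] side [644.3 -43.8 100. ]
60 top [641.4 -40.2  60. ] 125.4 -77.1
60 side [646.5 -34.1  60. ] 120.2 -76.4
75 top [638.1 -40.2  75. ] 123.8 -77.1
75 side [643.1 -45.5  75. ] 118.4 -76.4
90 top [634.8 -40.1  90. ] 122.3 -77.1
90 side [639.6 -56.9  90. ] 116.6 -76.4
bar side [462.6 -13.5  66. ] 54.86720821503093 -52.498638995116096
bar top -63.728558211647965
[463.63484057 -14.11512442  90.68003157] 13.3917 0.6038500804129127
```

View pics/c5.png

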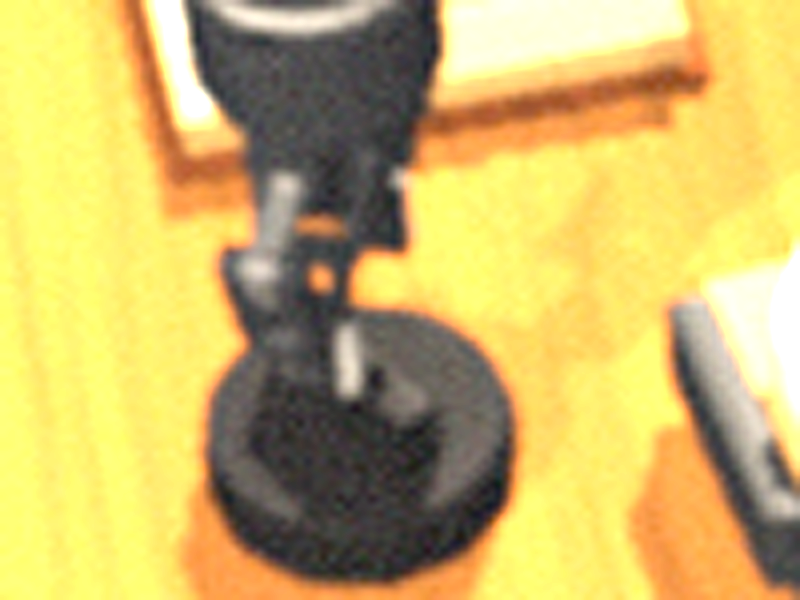

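My yaw convention was off: the bar yaw is about -60°. The hover image shows the fingers over the lid's centre, as intended. The rib line is at -77°, so tight is -157°, and I'll place the lid at about -127°. First I check IK, then grip and lift.

```bash
python3 - <<'E'
from det import *
for y in (-157,-127,-77,-60,23,53,103):
    q=solve_ik([645,-43.5,150],[np.pi,0,np.radians(y)]); print(y,None if q is None else np.round(q,2))
yaw=np.radians(-60)
bot.movel([463.3,-14,110]); bot.move_ptp([463.3,-14,110],[np.pi,0,yaw])
print(bot.movel([463.3,-14,41],threshold=8,max_speed=80), bot.get_state()["tcp_pos"])
bot.grip(0.0,60); s=bot.get_state(); print(s["opening"],s["contact_force"],s["tcp_pos"])
bot.movel([463.3,-14,180]); s=bot.get_state(); print(s["opening"],s["contact_force"],s["wrist_torque"],s["qpos"],s["t"])
E
```

```text
-157 [-0.18  0.56 -0.04  0.97  0.   -0.58]
-127 [-0.18  0.56 -0.04  0.97  0.   -1.11]
-77 [-0.18  0.56 -0.04  0.97  0.   -1.98]
-60 [-0.18  0.56 -0.04  0.97  0.   -2.28]
23 [-0.18  0.56 -0.04  0.97  0.    2.56]
53 [-0.18  0.56 -0.04  0.97  0.    2.04]
103 [-0.18  0.56 -0.04  0.97  0.    1.16]
False [463.68908733 -14.06529637  41.3260476 ]
0.17502300775569773 [-0.97304628 -0.02416477  6.43681753] [463.78919186 -14.054051    41.57690203]
0.17352497538085287 [-0.74057035  0.01213518 -2.03180686] [-0.0212932  -0.01261668 -0.03309687] [-1.89686030e-01  2.13484431e-01 -4.90340770e-01  8.68760996e-01
 -3.52044562e-05 -2.28410942e+00] 16.8
```

```bash
python3 - <<'E'
from det import *
yaw=np.radians(-127)
bot.move_ptp([645,-43.5,200],[np.pi,0,yaw]); bot.movel([645,-43.5,155]); print(bot.get_state()["tcp_pos"])
p=bot.get_state()["tcp_pos"]; 
for n in("side","top"): cv2.imwrite(f"pics/n_{n}.png",imaging.capture(n))
im=cv2.imread("pics/n_side.png")
# expected lid silhouette (skirt circle, lower/upper edges) if centred on TCP
o=cv2.resize(im[130:250,260:370],None,fx=5,fy=5,interpolation=cv2.INTER_CUBIC); o=np.clip(o*1.8,0,255).astype(np.uint8)
a=np.linspace(0,2*np.pi,60)
for z in (p[2]-41.3,p[2]-9.3):
    q=np.array([(proj("side",[p[0]+50*np.cos(t),p[1]+50*np.sin(t),z])-[260,130]+.5)*5 for t in a]).astype(int); cv2.polylines(o,[q],True,(0,0,255),1)
q=np.array([(proj("side",[645+36*np.cos(t),-43.5+36*np.sin(t),100])-[260,130]+.5)*5 for t in a]).astype(int); cv2.polylines(o,[q],True,(0,255,0),1)
cv2.imwrite("pics/c6.png",o)
E
```

```text
[644.39530709 -43.36551928 155.09042686]
```

View pics/c6.png

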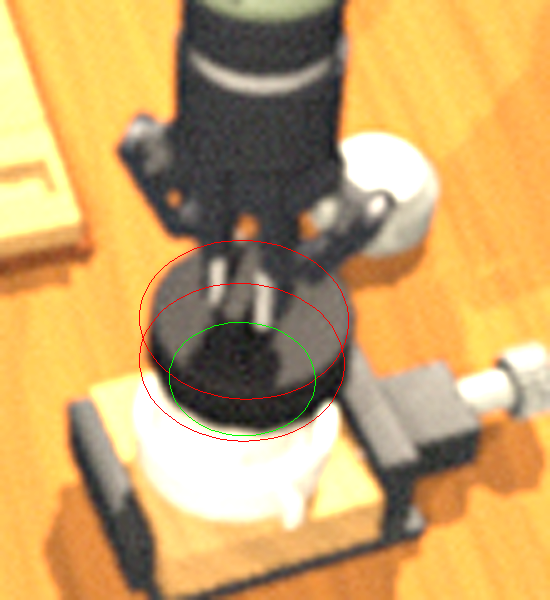

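Predicted (red) against actual: the lid sits about 1.3 px right and 0.8 px up of the TCP axis, roughly 3 mm along the bar. I shift the target by about (-2,-2), then lower to contact.

```bash
python3 - <<'E'
from det import *
x,y=643,-45.3
def st(l):
    s=bot.get_state(); print(l,s["tcp_pos"].round(1),np.degrees(s["orientation"][2]).round(1),s["contact_force"].round(1),s["wrist_torque"].round(2),round(s["opening"],3))
bot.movel([x,y,140]); st("pre")
print(bot.movel([x,y,120],threshold=6,max_speed=15)); st("touch")
E
```

```text
pre [642.4 -45.3 140. ] -127.0 [ 0.7  0.6 -1.9] [ 0.01  0.04 -0.03] 0.179
True
touch [643.3 -45.3 134.7] -127.0 [ 0.1 -0.2  4.3] [0.03 0.21 0.01] 0.177
```

Contact came about 7 mm early, with the moment on the -x side, so the plug is catching the rim there. I'll shift +x and probe again.

```bash
python3 - <<'E'
from det import *
def st(l):
    s=bot.get_state(); print(l,s["tcp_pos"].round(1),s["contact_force"].round(1),s["wrist_torque"].round(2),round(s["opening"],3)); return s
for x,y in ((646,-45),(648.5,-45),(650,-44)):
    bot.movel([x,y,140],max_speed=60); st("pre")
    r=bot.movel([x,y,122],threshold=6,max_speed=20); s=st(r)
    if s["tcp_pos"][2]<130.5: break
E
```

```text
pre [646.4 -45.  140.1] [ 0.4 -1.1 -1.9] [-0.01 -0.04  0.02] 0.173
True [646.5 -44.9 139.5] [0.  0.9 4.9] [-0.06  0.15 -0.07] 0.178
pre [648.7 -45.  139.9] [0.5 0.1 1.1] [-0.03 -0.03 -0.04] 0.174
True [648.9 -44.9 139.6] [0.1 0.5 3.6] [-0.06  0.28 -0.03] 0.175
pre [649.5 -44.2 139.7] [-0.7 -1.2  1.6] [-0.33  0.49  0.04] 0.169
True [649.6 -44.3 139.6] [ 0.1 -0.6  4.7] [-0.13  0.43  0.04] 0.176
```

Moving +x made it worse, so the moment's sign is the other way. I'll go back up, check zero, and probe toward -x.

```bash
python3 - <<'E'
from det import *
def st(l):
    s=bot.get_state(); print(l,s["tcp_pos"].round(1),s["contact_force"].round(1),s["wrist_torque"].round(2),round(s["opening"],3)); return s
bot.movel([645,-45,158]); bot.dwell(.3); st("up")
im=imaging.capture("side"); cv2.imwrite("pics/c7.png",np.clip(cv2.resize(im[130:250,260:370],None,fx=5,fy=5,interpolation=cv2.INTER_CUBIC)*1.8,0,255).astype(np.uint8))
for x,y in ((640.5,-45.3),):
    bot.movel([x,y,145],max_speed=60); bot.dwell(.3); st("pre")
    r=bot.movel([x,y,122],threshold=6,max_speed=15); bot.dwell(.2); s=st(r)
    if s["tcp_pos"][2]<130.5: break
E
```

```text
up [644.7 -44.9 157.2] [-0.5  1.1 -2.4] [0.   0.02 0.  ] 0.181
pre [640.7 -45.3 145.3] [-0.4 -0.1 -0.6] [-0.02 -0.01  0.  ] 0.176
True [639.3 -45.2 127.3] [-0.3  0.1 -0.6] [-0.09 -0.15  0.02] 0.177
```

View pics/c7.png

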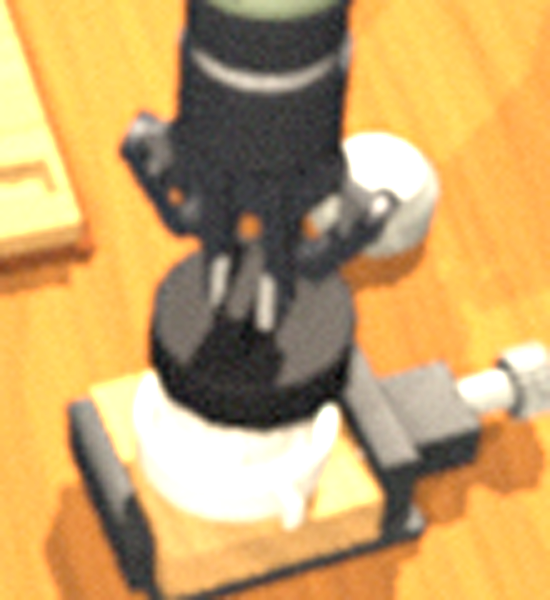

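The lid is level in the grip, and it now goes down to 127.3, the lugs-on-threads height, at x≈640.5. I'll settle it there, release and regrip to relax it, then turn anticlockwise to the start.

```bash
python3 - <<'E'
from det import *
def st(l):
    s=bot.get_state(); print(l,s["tcp_pos"].round(1),np.degrees(s["orientation"][2]).round(1),s["contact_force"].round(1),s["wrist_torque"].round(2),round(s["opening"],3)); return s
x,y=641,-45.3
r=bot.movel([x,y,124],threshold=6,max_speed=10); bot.dwell(.2); s=st(r)
bot.grip(0.3); bot.dwell(.4); st("rel"); bot.grip(0.0,60); bot.dwell(.2); s=st("regrip")
z=s["tcp_pos"][2]
# turn anticlockwise to start in steps, lightly pressing
for a in (-117,-107,-97,-90,-84,-79):
    bot.movel([x,y,z],rot=[np.pi,0,np.radians(a)],max_speed=40); s=st(a)
    if abs(s["wrist_torque"][2])>1: print("stuck"); break
E
```

```text
True [639.3 -45.3 127.1] -127.0 [-0.7  0.3  6. ] [ 0.11 -0.   -0.01] 0.171
rel [638.8 -45.3 126.6] -127.0 [-0.4 -0.   0.6] [-0.02 -0.05  0.03] 0.297
regrip [639.1 -45.4 126.9] -127.0 [-0.4 -1.   1.4] [-0.05 -0.14 -0.03] 0.174
-117 [640.4 -45.4 127.3] -117.0 [-2.3 -1.   5.7] [-0.19  0.82  0.13] 0.173
-107 [640.6 -45.2 127.7] -107.0 [-2.9  0.5  7.3] [-0.04  0.93  0.02] 0.171
-97 [641.1 -45.5 128.1] -97.0 [-3.4 -0.1  9.2] [-0.11  0.75  0.06] 0.172
-90 [641.7 -45.6 128. ] -90.0 [-1.5  0.5  6. ] [-0.28  0.26 -0.05] 0.173
-84 [641.8 -46.  127. ] -84.2 [ 2.2 -3.2  1.6] [-0.58 -0.6  -0.02] 0.181
-79 [642.2 -45.9 127. ] -79.2 [ 5.4 -3.9 -0.4] [-0.6  -1.16 -0.08] 0.177
```

The lid is at the start and its vertical support has gone. Now I release so it drops, regrip lower and check height.

```bash
python3 - <<'E'
from det import *
def st(l):
    s=bot.get_state(); print(l,s["tcp_pos"].round(1),np.degrees(s["orientation"][2]).round(1),s["contact_force"].round(1),s["wrist_torque"].round(2),round(s["opening"],3)); return s
bot.movel([642.5,-45.9,127],rot=[np.pi,0,np.radians(-77)],max_speed=30); st("start")
bot.grip(0.4); bot.dwell(.5); st("rel")
im=imaging.capture("side"); cv2.imwrite("pics/c8.png",np.clip(cv2.resize(im[130:250,260:370],None,fx=5,fy=5,interpolation=cv2.INTER_CUBIC)*1.8,0,255).astype(np.uint8))
E
```

```text
start [642.8 -45.8 126.8] -77.1 [ 3.3 -0.6 -0.4] [-0.25 -0.89 -0.1 ] 0.175
rel [642.5 -45.9 127. ] -77.0 [-0.   0.4  0.5] [-0.04 -0.03  0.02] 0.396
```

View pics/c8.png

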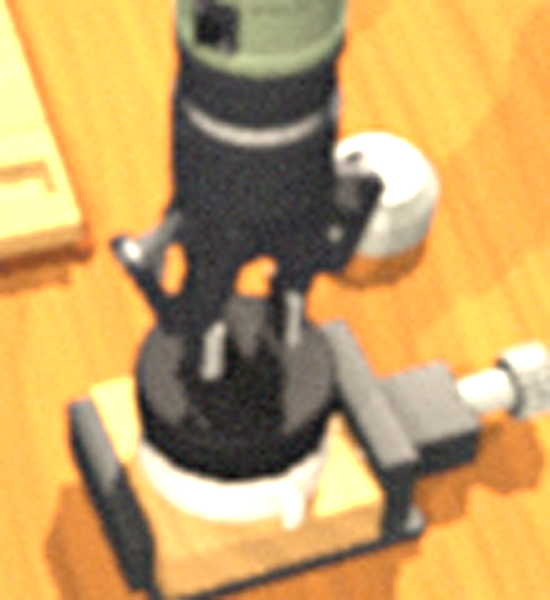

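The lid has dropped onto the rim. I regrip lower near the neck centre and screw clockwise, watching the torque.

```bash
python3 - <<'E'
from det import *
def st(l):
    s=bot.get_state(); print(l,s["tcp_pos"].round(1),np.degrees(s["orientation"][2]).round(1),s["contact_force"].round(1),s["wrist_torque"].round(2),round(s["opening"],3)); return s
x,y,z=642,-43,119
print(bot.movel([x,y,z],max_speed=30,threshold=8)); st("down")
bot.grip(0.0,60); bot.dwell(.2); s=st("grip")
for a in (-87,-97,-107,-117,-127,-137,-145,-150,-153,-156,-159,-162,-165):
    bot.movel([x,y,z],rot=[np.pi,0,np.radians(a)],max_speed=40); s=st(a)
    if abs(s["wrist_torque"][2])>1.2 or np.linalg.norm(s["contact_force"])>30: print("stop"); break
E
```

```text
False
down [641.7 -42.8 118.6] -77.0 [-0.4 -0.7  0.7] [ 0.   -0.    0.04] 0.402
grip [642.4 -43.  119.3] -77.0 [1.6 0.4 0.8] [ 0.01 -0.22 -0.06] 0.17
-87 [642.  -43.1 119.2] -86.9 [-0.1 -0.5  4. ] [ 0.01  0.13 -0.11] 0.17
-97 [642.1 -43.  119.3] -96.8 [-0.8  0.7  3.5] [ 0.03  0.14 -0.12] 0.175
-107 [642.1 -43.  119.2] -106.8 [-0.3  0.   5.1] [ 0.09  0.14 -0.05] 0.172
-117 [641.9 -43.  119.2] -116.8 [-2.3 -0.2  5.3] [ 0.09  0.32 -0.1 ] 0.175
-127 [641.4 -42.5 119.2] -126.8 [-3.4  1.4  5.9] [ 0.25  0.6  -0.12] 0.174
-137 [640.5 -41.8 119.2] -136.7 [-4.8  3.6  9.4] [ 0.55  1.02 -0.05] 0.17
-145 [640.4 -41.5 119.3] -144.7 [-5.2  3.5  9.8] [ 0.71  1.07 -0.01] 0.172
-150 [640.3 -41.3 119.3] -149.7 [-5.9  4.9 10. ] [0.82 1.19 0.06] 0.176
-153 [640.1 -41.1 119.3] -152.7 [-6.5  4.1 10. ] [0.94 1.26 0.18] 0.174
-156 [640.  -40.8 119.3] -155.7 [-6.9  5.5 10.4] [1.02 1.38 0.23] 0.173
-159 [640.  -41.1 119.3] -158.7 [-6.4  4.9  9.9] [0.88 1.34 0.33] 0.173
-162 [640.  -41.  119.3] -161.5 [-7.1  3.8 10.7] [0.78 1.34 1.5 ] 0.174
stop
```

There is a sharp torque rise at -161.5°, the hard stop. I give a slightly firmer nudge, release, and re-measure the tools.

```bash
cat > tools.py <<'E'
from det import *
f=lambda b:cv2.morphologyEx(b.astype(np.uint8)*255,cv2.MORPH_OPEN,np.ones((2,2)))
def find(n,im,rois={}):
    H,S,V=[a.astype(int) for a in cv2.split(cv2.cvtColor(im,cv2.COLOR_BGR2HSV))]
    L={"top":(("sq",(H>90)&(S>60),11,(318,218,25,55)),("brush",V<122,11,(328,182,32,43)),("comb",V<130,13,(386,178,30,50)),("ad",(H>=17)&(V>130),10,(370,228,32,32))),
    "side":(("sq",(H>100)&(H<130)&(S>120),11,(205,252,85,55)),("brush",V<95,11,(279,274,42,32)),("comb",V<105,13,(275,325,80,45)),("ad",(H>20)&(H<34)&(S>130)&(V>90),10,(235,310,60,55)))}[n]
    for k,m,z,r in L:
        for b in blobs(f(m),n,z,50,rois.get(k,r)): print(n,k,*b)
E
python3 - <<'E'
from tools import *
def st(l):
    s=bot.get_state(); print(l,s["tcp_pos"].round(1),np.degrees(s["orientation"][2]).round(1),s["contact_force"].round(1),s["wrist_torque"].round(2),round(s["opening"],3),s["t"]); return s
bot.movel([642,-43,119],rot=[np.pi,0,np.radians(-164)],max_speed=20); st("home")
bot.grip(0.5); bot.dwell(.2); st("rel")
bot.movel([642,-43,230],max_speed=200)
bot.move_ptp([480,250,260],[np.pi,0,0])
ims={n:imaging.capture(n) for n in("side","top")}
for n,im in ims.items(): cv2.imwrite(f"pics/{n}1.png",im); find(n,im)
def c(i,x,y,w,h,W,H): return cv2.resize(i[y:y+h,x:x+w],(W,H),interpolation=cv2.INTER_CUBIC)
cv2.imwrite("pics/c9.png",np.hstack([c(ims["top"],240,140,180,180,400,400),c(ims["side"],210,180,190,190,400,400)]))
E
```

```text
home [640.  -41.  119.3] -163.4 [-6.6  3.9 10.1] [0.68 1.31 2.1 ] 0.172 32.5583
rel [642.  -43.2 118.9] -164.0 [-0.   0.2 -0.9] [ 0.03 -0.02 -0.03] 0.495 33.1417
side sq [ 436.8 -136.9] 7.1 [ 33. 119.] [233. 273.]
side brush [ 578.4 -222.3] -19.8 [38. 78.] [299. 292.]
side comb [ 581.7 -372.6] -21.7 [ 25. 112.] [317. 350.]
side ad [ 476.1 -314.6] -24.7 [52. 57.] [264. 338.]
top sq [ 434.9 -133.9] 4.8 [ 17. 100.] [321. 254.]
top brush [ 568.7 -198.7] -73.1 [62. 69.] [344. 207.]
top comb [ 574.1 -360.6] -20.5 [ 35. 111.] [402. 205.]
top ad [ 468.8 -315.6] -53.2 [61. 62.] [386. 243.]
```

View pics/c9.png

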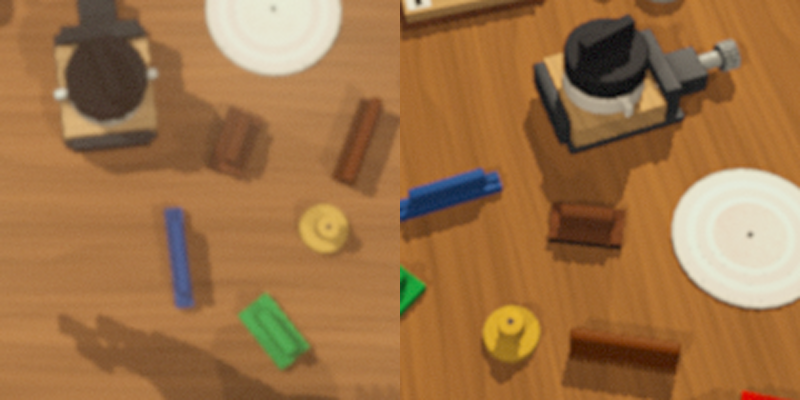

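The squeegee has been knocked to about (233,273) in the side view, and the lid looks home. From where the lid really seated, the camera biases are about side (-1.8,+1.5) mm and top (+5,-2.5) mm. I overlay my tool and slot estimates on the side view to check.

```bash
cat > est.py <<'E'
SB=(-1.8,1.5); TB=(5,-2.5)   # add to measured
tool=dict(sq=(435,-135.4,7.5),brush=(574,-214,-19),comb=(578.5,-366.7,-21.5),ad=(474.2,-315.7,0))
slot=dict(brush=(521.5,419.6),comb=(524.8,339.7),ad=(528.1,259.8),sq=(531.4,179.8)); syaw=2.4
size=dict(sq=(124,22,90,14),comb=(114,30,114,14),brush=(84,46,62,18),ad=(60,60,28,28))
rec=dict(sq=(132,30),comb=(122,38),brush=(92,54),ad=(66,66))
E
python3 - <<'E'
from h import *; from est import *
s1=cv2.imread("pics/side1.png"); s0=cv2.imread("pics/side0.png")
def draw(o,x0,y0,k,x,y,yaw,l,w,z,col,bias,cam="side"):
    a=np.radians(yaw); q=[]
    for u,v in ((1,1),(-1,1),(-1,-1),(1,-1)):
        u*=l/2;v*=w/2; q.append((proj(cam,[x+u*np.cos(a)-v*np.sin(a)-bias[0],y+u*np.sin(a)+v*np.cos(a)-bias[1],z])-[x0,y0]+.5)*k)
    cv2.polylines(o,[np.array(q).astype(int)],True,col,1)
k=3.6; cr=lambda i,x,y,w,h:cv2.resize(i[y:y+h,x:x+w],None,fx=k,fy=k,interpolation=cv2.INTER_CUBIC)
A=cr(s1,203,255,150,110); B=cr(s0,190,98,90,94)
t1=cv2.imread("pics/top1.png"); C=cr(t1,315,180,100,90)
for t,(x,y,yw) in tool.items():
    for o,x0,y0,b,cm in ((A,203,255,SB,"side"),(C,315,180,TB,"top")):
        l,w,fl,fw=size[t]; draw(o,x0,y0,k,x,y,yw,l,w,12 if cm=="side" else 12,(0,255,255),b,cm); draw(o,x0,y0,k,x,y,yw,fl,fw,36,(255,255,255),b,cm)
for t,(x,y) in slot.items(): draw(B,190,98,k,x,y,syaw,*rec[t],24,(0,0,255),SB)
o=np.zeros((600,800,3),np.uint8)
c2=cv2.resize(A,(440,int(A.shape[0]*440/A.shape[1]))); 
C=cv2.resize(C,(320,288)); B=cv2.resize(B,(280,292)); A=cv2.resize(A,(780//2+90,352))
o[:352,:480]=A; o[:292,490:770]=B; o[300:588,480:800]=C
cv2.imwrite("pics/c10.png",o)
E
```

```text
(no output)
```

View pics/c10.png

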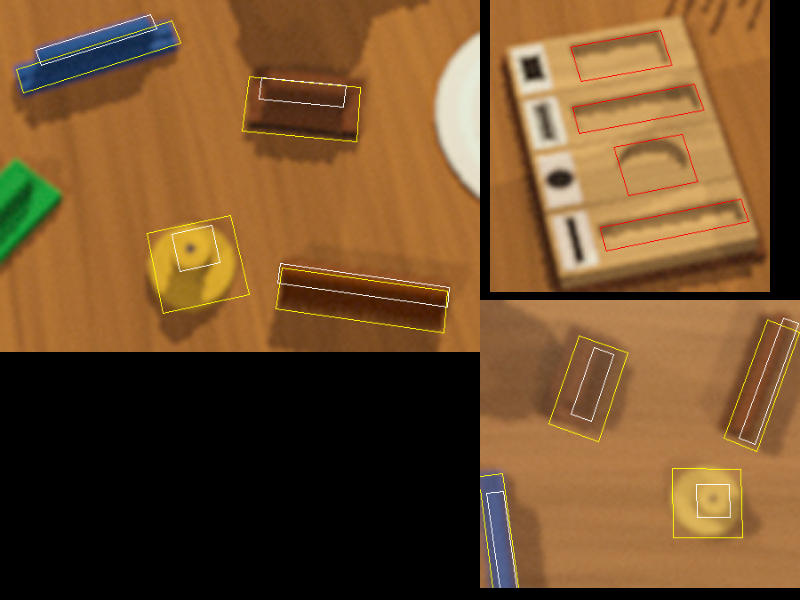

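Overlays agree with the tools and slots to within 2–3 mm. I pick and place the squeegee first, then check.

```bash
cat > pp.py <<'E'
from h import *; from est import *
def st(l):
    s=bot.get_state(); print(l,s["tcp_pos"].round(1),np.degrees(s["orientation"][2]).round(1),s["contact_force"].round(1),s["wrist_torque"].round(2),round(s["opening"],3),s["t"]); return s
def pick(t,dy=0,op=.5):
    x,y,a=tool[t]; R=[np.pi,0,np.radians(a+dy)]
    bot.grip(op,50)
    bot.move_ptp([x,y,200],R); bot.movel([x,y,60],max_speed=250)
    r=bot.movel([x,y,15],max_speed=60,threshold=8); st(("down",r))
    bot.grip(0.0,50); st("grip"); bot.movel([x,y,60],max_speed=100); bot.movel([x,y,200],max_speed=250); return st("lift")
def place(t,dy=0,dx=(0,0)):
    x,y=slot[t]; x+=dx[0]; y+=dx[1]; R=[np.pi,0,np.radians(syaw+dy)]
    bot.move_ptp([x,y,200],R); bot.movel([x,y,60],max_speed=250)
    r=bot.movel([x,y,27],max_speed=25,threshold=7); s=st(("place",r)); return s["tcp_pos"][2]
def release(op=.45):
    p=bot.get_state()["tcp_pos"]; bot.grip(op); bot.dwell(.2); st("rel"); bot.movel([p[0],p[1],p[2]+60],max_speed=120)
E
python3 - <<'E'
from pp import *
pick("sq"); z=place("sq"); print(z)
if z<33: release()
E
```

```text
('down', False) [ 435.1 -135.4   15. ] 7.5 [-1.2 -0.   0.1] [-0.02 -0.01  0.01] 0.502 42.1833
grip [ 435.3 -135.5   15.4] 7.5 [0.  0.6 4.3] [0.15 0.03 0.02] 0.15 42.55
lift [ 434.2 -135.   198.6] 7.5 [-0.3 -0.1 -1.1] [ 0.02 -0.   -0.06] 0.154 43.8583
('place', True) [531.2 179.8  39.4] 2.4 [-1.2 -0.5  6.6] [-0.15  0.22 -0.04] 0.148 49.9667
39.38137667038028
```

It stopped on the block top (39.4). The moment and the overlay both hint that the slot is slightly toward -x, so I probe small shifts.

```bash
python3 - <<'E'
from pp import *
x0,y0=slot["sq"]
for dx,dy in ((-3,0),(-3,-2.5),(-3,2.5),(-5.5,0),(0,-3),(0,3)):
    bot.movel([x0+dx,y0+dy,44],max_speed=60); bot.dwell(.1)
    r=bot.movel([x0+dx,y0+dy,27],max_speed=25,threshold=7); s=st((dx,dy,r))
    if s["tcp_pos"][2]<33: release(); break
E
```

```text
(-3, 0, True) [528.6 179.9  39.4] 2.4 [-1.5 -1.1  6.5] [-0.13  0.19 -0.04] 0.153 50.6833
(-3, -2.5, True) [528.5 177.4  39.4] 2.4 [0.4 0.1 5.5] [-0.1  -0.02  0.01] 0.154 51.3917
(-3, 2.5, True) [528.1 182.2  29.4] 2.4 [-0.4  0.4  4.6] [ 0.   -0.04 -0.  ] 0.153 52.3333
rel [527.4 182.1  28.8] 2.4 [-0.8  0.1 -0.4] [-0.01  0.02 -0.  ] 0.449 52.9
```

The squeegee is seated with a shift of (-3,+2.5). I apply that shift to all slots, with a small search, and do the comb.

```bash
cat >> pp.py <<'E'
def seat(t,dy=0,base=(-2.5,2.5),zok=33):
    z=place(t,dy,base)
    if z<zok: release(); return True
    x0,y0=slot[t][0]+base[0],slot[t][1]+base[1]
    for ex,ey in ((0,2.5),(-2.5,0),(2.5,0),(0,-2.5),(-2.5,2.5),(2.5,2.5),(-2.5,-2.5),(2.5,-2.5),(-5,0),(5,0)):
        bot.movel([x0+ex,y0+ey,44],max_speed=60); bot.dwell(.1)
        r=bot.movel([x0+ex,y0+ey,27],max_speed=25,threshold=7); s=st((ex,ey,r))
        if s["tcp_pos"][2]<zok: release(); return True
    return False
E
python3 - <<'E'
from pp import *
pick("comb"); print(seat("comb"))
E
```

```text
('down', False) [ 578.7 -366.9   15.2] -21.5 [ 0.4  0.8 -0.1] [-0.01  0.01 -0.02] 0.502 60.1833
grip [ 579.  -367.1   15.8] -21.5 [-0.6  0.4  3.8] [0.08 0.   0.  ] 0.151 60.55
lift [ 577.7 -366.1  198.2] -21.5 [-0.3  0.3 -0.6] [ 0.   -0.03  0.03] 0.149 61.8583
('place', True) [522.1 342.1  29.8] 2.4 [-1.5 -0.6  4.4] [-0.02  0.02  0.02] 0.156 68.2333
rel [521.1 341.6  28.7] 2.4 [-0.1 -0.4  0.5] [-0.01  0.05 -0.01] 0.45 68.8
True
```

The comb seated at the first try. Now the brush and adapter.

```bash
python3 - <<'E'
from pp import *
s=pick("brush")
if s["opening"]>.1: print(seat("brush"))
E
```

```text
('down', False) [ 574.2 -214.1   15.1] -19.0 [-0.   1.1 -0.2] [ 0.    0.05 -0.05] 0.5 75.9917
grip [ 574.6 -214.3   15.8] -19.0 [0.  0.7 4.7] [ 0.19  0.03 -0.02] 0.2 76.3333
lift [ 573.1 -213.6  198.3] -19.0 [ 0.6  0.5 -1.6] [ 0.03  0.01 -0.03] 0.2 77.6417
('place', True) [518.8 422.   29.8] 2.4 [-0.4 -1.   5.5] [ 0.05 -0.01 -0.02] 0.197 84.05
rel [517.8 421.3  28.5] 2.4 [-0.4  0.9  0. ] [-0.04  0.03  0.01] 0.448 84.5917
True
```

```bash
python3 - <<'E'
from pp import *
for d in (90,-90):
    if all(solve_ik([*p,200],[np.pi,0,np.radians(a+d)]) is not None for p,a in ((tool["ad"][:2],0),(slot["ad"],syaw))): break
print(d)
s=pick("ad",d,.65)
if s["opening"]>.1: print(seat("ad",d))
E
```

```text
90
('down', False) [ 474.4 -315.8   15.1] 90.0 [0.4 0.2 0.3] [-0.   -0.02  0.01] 0.653 90.075
grip [ 474.4 -316.    15.7] 90.0 [-0.8  1.2  5.9] [0.1  0.4  0.01] 0.311 90.4417
lift [ 473.5 -315.1  198.5] 90.0 [ 0.6 -0.1 -2.4] [0.06 0.03 0.01] 0.307 91.75
('place', True) [525.4 262.2  29.7] 92.4 [-0.  -1.   4.6] [-0.05  0.07 -0.07] 0.307 95.6417
rel [524.3 261.8  28.5] 92.4 [0.8 0.7 0.1] [ 0.   -0.    0.02] 0.449 96.1167
True
```

All seated by height. I park and check.

```bash
python3 - <<'E'
from pp import *
bot.movel([525,262,220],max_speed=200)
bot.move_ptp([300,-350,260],[np.pi,0,0])
a,b=imaging.capture("side"),imaging.capture("top"); cv2.imwrite("pics/side2.png",a); cv2.imwrite("pics/top2.png",b)
c=lambda i,x,y,w,h,k:cv2.resize(i[y:y+h,x:x+w],None,fx=k,fy=k,interpolation=cv2.INTER_CUBIC)
cv2.imwrite("pics/c11.png",np.hstack([c(a,190,95,200,165,2.0)[:320],c(b,100,120,200,160,2.0)[:320]]))
E
```

```text
(no output)
```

View pics/c11.png

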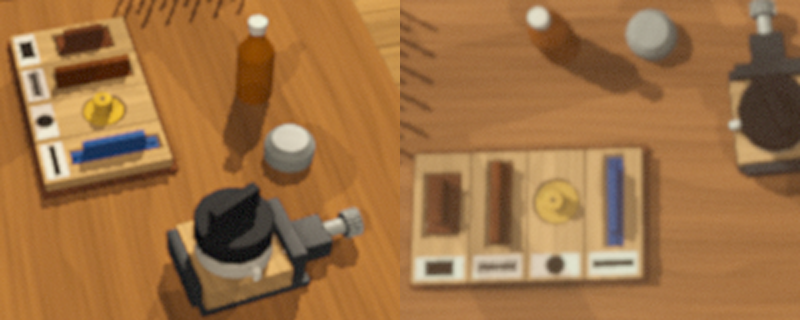

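All four tools lie flat in their own slots and the lid is down on the jar. The bottle and weight have not moved.

```bash
python3 -c "
from bench import bot
print(bot.get_state()['t'],bot.sign_off())"
```

```text
the job is handed in; nothing more can be done
100.0 None
```

The job is handed in at about 100 s of the 210 s allowed.

**Lid:** I set it on the threads with the bar about 50° clockwise of the ribs. I then turned it back to the start, where it dropped onto the rim, and screwed it about 84° clockwise to a hard stop. The wrist torque rose sharply to about 2 Nm there.

**Tools:** The squeegee, comb, brush and adapter are each in their own labelled slot.

**Last checks:**
- The resting height of every tool at release matched its slot floor.
- The final pictures show all four tools flat in their slots and the lid down on the jar.
- The bottle and weight look untouched. I did not check the record after the tools were moved; it looked undisturbed in the last picture that included it.

**Mismatches and retries:**
- The two cameras disagreed by about 7 mm, so I corrected both from where the lid really seated.
- The lid's first probes caught on the rim, and shifting toward -x cured it.
- The squeegee first landed on its block and needed a small search, about 3 mm each way, before it dropped in.
- The squeegee had been knocked aside during the lid work and was found again.
- The stop came at -161.5° against the -157° I expected. That is within the error of the rib measurement.

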